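Close up the gauze row on the sloped rack

TASK

Restock the lower shelf of the sloped rack: set the two gauze cartons from the worktop gently down on it beside the tall one, so that the three stand in a row in order of height, the tallest against the fixed end wall on the left and the lowest next to the sliding bookend, flat on the slope with their short ends against the front lip. Then slide the bookend along its rail until the row is closed up tight and square against the end wall. Do not drop or tip over a carton, and leave the other things on the worktop where they are.

Things in the scene. Friction and masses are not known exactly. Their poses are not given: they have to be found in the camera images.
- rack: Two-tier rack of bent steel tube, 334 mm wide (y), 165 mm deep, 305 mm high with its stock, fixed to the worktop. Origin on the worktop under its middle; x to its rear, y to its left end as the robot sees it. The lower shelf is the one to fill.
- lower_shelf: White tray sloping 25 degrees, low edge to the robot. Origin: inner corner of floor, front lip and end wall. x up the slope, y along the row towards the end wall (left), z square out of the floor. Floor x 0..127, y 0..-300 mm. Lip at x -3..0, 16 high; end wall y 0..3, 62 high; right wall y -301, 17 high; slide rail, 10 mm thick, along y at x 112, z 35. Cartons do not slide down by themselves.
- upper_shelf: Upper tray, parallel to the lower one, full of small cartons 30 mm high (not to be handled). Origin at x 130, y 0, z 150 mm in the frame of lower_shelf, same axes; floor x 0..102, y 0..-300 mm, lip 13 mm high at x = -3. It overhangs the rear of the lower shelf, so that one is served from the front with the tool tilted like the slope.
- bookend (a joint): Travel of the bookend along its rail (m): 0 = parked at the right, growing leftwards to the end wall, at most 0.20. Its pushing face is an upright plate (x 12..112, z 4..62 mm in lower_shelf) at y = -0.265 + travel in lower_shelf; foot and hub reach 30 mm to its right. About 1.5 N moves it; it stays where left. At about 0.13 the three cartons are tight.
- bookend_grip (a point): Middle of the top of the bookend's black grip: a block 36 mm (up the slope) x 16 mm (along the slide; pinch this) x 36 mm high on top of the plate. The point is at x 45, z 94 mm in lower_shelf, 10 mm right of the pushing face; the block's underside is at z 58. Axes as lower_shelf.
- pack_tall: Gauze carton 90 (x) x 45 (y) x 66 mm high (z); already on the lower shelf near the end wall, its short end towards the lip, loose. Origin at the centre of its underside, z out of its top.
- pack_mid: Gauze carton 90 (x) x 45 (y) x 58 mm high (z); stands upright on the worktop. Origin at the centre of its underside, z out of its top. About 45 g.
- pack_low: Gauze carton 90 (x) x 45 (y) x 50 mm high (z); stands upright on the worktop. Origin at the centre of its underside, z out of its top. About 40 g.
- tape_roll: Bystander: roll of cream surgical tape lying flat, 59 mm diameter, 25 mm high, loose. Origin at the centre of its underside.
- clear_tape: Bystander: smaller roll of white tape lying flat, 47 mm diameter, 18 mm high, loose. Origin at the centre of its underside.
- dial_timer: Bystander: round timer with a ribbed dial, 62 mm wide, 36 mm high, loose. Origin at the centre of its underside.

How it is judged:
By the outcome, as a careful person would: the job done as asked, in the order asked, and still so for the second after the job is handed in, with the robot touching nothing.
It also fails if it takes over 67 s, if anything falls off the work surface, if the arm or the gripper's body presses on something with over 40 N, if the wrist force passes 120 N, or if a joint passes its speed limit or range.

ROBOT

A 6-joint arm with a two-finger parallel gripper is mounted at the origin on a cart in front of the work surface, level with it; the furniture and walls round the work are solid. World frame = base frame: x ahead of the robot, y to its left, z up, the work surface at z = 0. Lengths are in mm, angles in rad, forces in N, time in s.
With the tool pointing down it reaches from about 350 to 775 mm from the base axis. Payload 7.3 kg.
Tool frame: the origin (TCP) lies at the very end of the fingers, on their centre line; the grasp point (between the pads) lies 19 mm behind it; z points along the fingers, y is the line along which they close (so a half turn about z gives the same grasp; the last joint's range is limited). The gripper opens to 92 mm and grips with 3 to 60 N. Pads are 19 mm wide; open, the fingers measure 130 mm over their backs; the gripper's body (75 mm by 190 mm) begins 47 mm behind the grasp point.
Start: joints at [1.195, 0.342, 1.524, -0, 1.275, -0.146], TCP at [119.569, 511.222, 226.741] pointing down, gripper open.
Joint ranges: [-2.53, 2.53], [-0.77, 2.02], [0.04, 2.7], [-1, 4.14], [0.28, 2.66], [-3.11, 3.11]. Speed limits (rad/s): [2.57, 2.57, 3.14, 3.14, 3.14, 3.14].

INTERFACE

Orientations are given as [roll, pitch, yaw] about the fixed x, y, z axes, in that order (R = Rz(yaw) Ry(pitch) Rx(roll)).
In Python, from plant import get_obs, vision, workorder gives the robot as it stands.
- The arm moves only by the shell command python3 -m pendant 'ROWS' [OPENING]. ROWS is a JSON object of lists of equal length, an entry for each row: "dp": the shift along the tool's x, y, z in m, a list of three; "rotation": the turn, a rotation vector about the tool's x, y, z in rad, a list of three. A call has 1 to 8 rows; each row is the pose to reach, as a shift and turn from the pose commanded when the call began, along the tool's axes at that moment; what a row does not reach only later rows make up. A row lasts 1/8 s, in which the tool goes at most 62.5 mm and 10.7 degrees, less where a joint would pass 70% of its speed; a pose out of reach is approached as far as the arm can. A call with a gripper value outside its range is refused whole. OPENING is the finger opening in m, from 0 to 0.0918, set as the call begins (- or left out, the last holds). The fingers move at their own pace and stop on an object; the grip force is fixed at half the most. Time passes only in rows, so rows that repeat a pose let the fingers close. It gives the time, the measured TCP pose, the force, the opening and the grip force at its end, in the units of the state.
- get_obs(): the state, without advancing time (a new reading comes with each control period).
- vision.capture(name): name is "side" or "top"; returns a dict with "pixels" (420x560x3 uint8, red, green, blue), "vfov" (degrees; the focal length in pixels is half the picture's height over the tangent of half this angle, whatever the lens; pixels are square), "cx", "cy" (the principal point, pixels), "dist" ([k1, k2, p1, p2, k3] as OpenCV has them; the pictures are not rectified), "pose" (4x4, takes a point from camera to world coordinates). Camera axes: x right, y up, looking along -z (the intrinsics and any distortion apply to the point x, -y, -z); pixel columns grow to the right and rows downward; lengths in mm; the calibration is good to about 2 mm. A picture is of the moment at which its call begins. There is no depth.
- workorder.close_job(): hands the job in; it is judged then, once.
The state is a dict: "time": time; "joint_positions": joint angles; "dq": joint speeds; "tau": joint torques, N m; "tool_pos": TCP position; "tcp_rot": TCP orientation; "contact_force": force on the tool from outside, world axes, zero at the start; "moment": the same for the moment, N m; "grip_width": finger opening in mm; "finger_force": force on a finger pad.
Only numpy, scipy, OpenCV 4.12 (cv2) and the standard library are available. Lean on these libraries where they do the work, as an engineer would, in place of code of your own. Each camera call takes 0.05 s, during which the arm holds its last target. There are 200 camera calls.

## Working session

There is one attempt and no reset: what is moved stays moved. The work goes in short steps, Python scripts to look and compute and a shell command to move; the robot and the scene stay as the last step left them, time stands still between calls to the robot, and variables do not carry over. Pictures are saved under pics/ and viewed, at most 10 in all, crops included, and the job is handed in when it is done.

```bash
ls; mkdir -p pics; python3 - <<'E'
from plant import get_obs, vision
import cv2,pickle
print(get_obs())
for n in("top","side"):
    c=vision.capture(n); pickle.dump(c,open(f"pics/{n}0.pkl","wb"))
    cv2.imwrite(f"pics/{n}0.png",cv2.resize(c["pixels"][:,:,::-1],(800,600),interpolation=cv2.INTER_CUBIC))
    print({k:v for k,v in c.items() if k!="pixels"})
E
```

```text
pics
{'time': 0.0, 'joint_positions': array([ 1.19499223e+00,  3.42737656e-01,  1.52504177e+00, -5.96576822e-06,
        1.27538836e+00, -1.45995357e-01]), 'dq': array([-0.00050335, -0.00026194, -0.00047828,  0.00072898, -0.00059637,
        0.00126615]), 'tau': array([ 2.36721098e-04, -4.31238914e+01, -2.44219226e+01,  7.18901306e-02,
        5.56211499e-02, -1.09521932e-04]), 'tool_pos': array([119.41379218, 510.81167878, 226.02857341]), 'tcp_rot': array([-3.14003344e+00, -2.23502852e-04,  2.91178548e+00]), 'contact_force': array([-0.03240911,  0.10825297,  0.31615161]), 'moment': array([0.00023565, 0.02808683, 0.04852938]), 'finger_force': 0.0, 'grip_width': 91.68981767365261}
{'vfov': 45.75919006856333, 'cx': 282.09250544260175, 'cy': 210.2641982887127, 'dist': array([0.02301241, 0.        , 0.        , 0.        , 0.        ]), 'pose': array([[ 1.79578243e-02,  9.87921954e-01, -1.53908182e-01,
         3.81534548e+02],
       [-9.99834697e-01,  1.81817526e-02,  4.74100007e-05,
         8.18073164e+01],
       [ 2.84515787e-03,  1.53881889e-01,  9.88085153e-01,
         1.28878349e+03],
       [ 0.00000000e+00,  0.00000000e+00,  0.00000000e+00,
         1.00000000e+00]])}
{'vfov': 57.17418445293788, 'cx': 281.016215698199, 'cy': 211.93376778124085, 'dist': array([-0.01440908,  0.        ,  0.        ,  0.        ,  0.        ]), 'pose': array([[ 9.92635541e-01,  7.07609405e-02, -9.83238118e-02,
         4.48301626e+02],
       [-1.19315003e-01,  4.30773289e-01, -8.94538039e-01,
        -6.59643439e+02],
       [-2.09430812e-02,  8.99681756e-01,  4.36043719e-01,
         5.21047074e+02],
       [ 0.00000000e+00,  0.00000000e+00,  0.00000000e+00,
         1.00000000e+00]])}
```

View pics/top0.png

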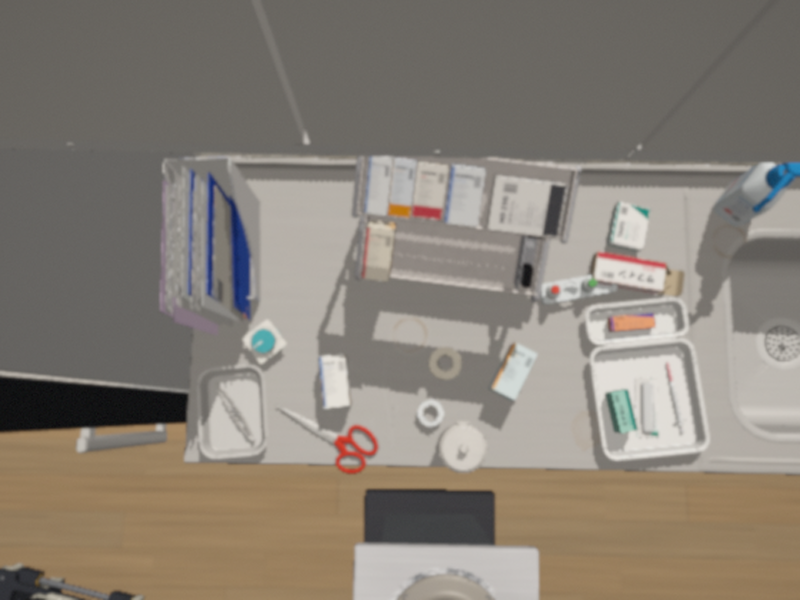

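View pics/side0.png

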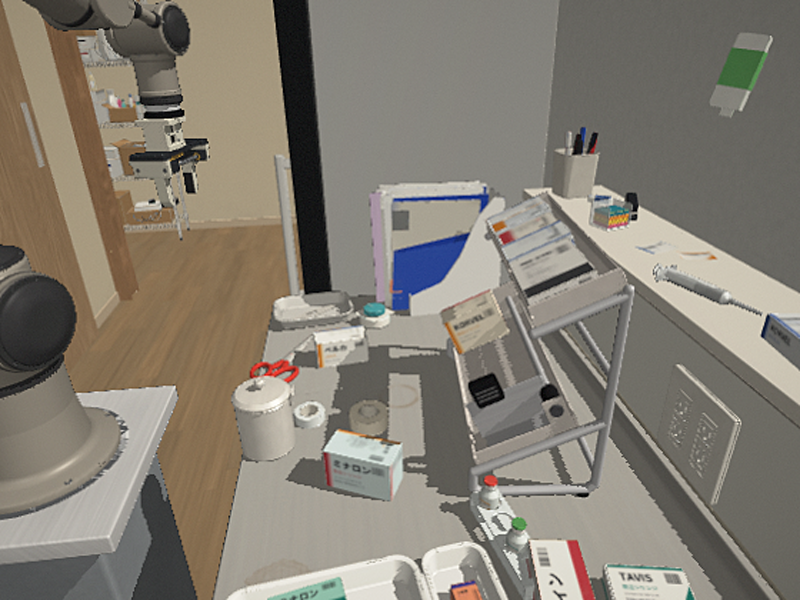

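Top view: low/mid carton candidates at about (335,381) and (515,371), and the rack at (360–575,160–290). The side view shows the same cartons at (340,347) and (362,463). I'll enlarge both.

```bash
cat > h.py <<'E'
import numpy as np,cv2,pickle
def K(c):
    f=210/np.tan(np.radians(c["vfov"]/2)); return np.array([[f,0,c["cx"]],[0,f,c["cy"]],[0,0,1.]])
F=np.diag([1.,-1,-1])
def proj(c,P):
    P=np.atleast_2d(P).astype(float); R=c["pose"][:3,:3]; t=c["pose"][:3,3]
    Rc=F@R.T; return cv2.projectPoints(P.reshape(-1,1,3),cv2.Rodrigues(Rc)[0],-Rc@t,K(c),c["dist"])[0].reshape(-1,2)
def ray(c,uv):
    n=cv2.undistortPoints(np.array(uv,float).reshape(-1,1,2),K(c),c["dist"]).reshape(-1,2)
    d=np.c_[n,np.ones(len(n))]@F@c["pose"][:3,:3].T
    return c["pose"][:3,3],d
def atz(c,uv,z):
    o,d=ray(c,uv); return o+d*((z-o[2])/d[:,2])[:,None]
def tile(c,x,y,w,h,s,step=10):
    im=cv2.resize(c["pixels"][y:y+h,x:x+w,::-1],None,fx=s,fy=s,interpolation=cv2.INTER_CUBIC)
    for u in range(-(-x//step)*step,x+w,step):
        p=int((u-x+.5)*s); cv2.line(im,(p,0),(p,6),(0,0,255),1); cv2.putText(im,str(u),(p-10,17),0,.35,(0,0,255))
    for v in range(-(-y//step)*step,y+h,step):
        p=int((v-y+.5)*s); cv2.line(im,(0,p),(6,p),(0,0,255),1); cv2.putText(im,str(v),(8,p+4),0,.35,(0,0,255))
    return im
E
python3 - <<'E'
from h import *
t,s=[pickle.load(open(f"pics/{n}0.pkl","rb")) for n in("top","side")]
a=np.hstack([tile(t,204,243,64,48,6.25),tile(t,330,236,64,48,6.25)])
b=np.hstack([tile(s,208,220,64,48,6.25),tile(s,222,301,64,48,6.25)])
cv2.imwrite("pics/cart.png",np.vstack([a,b]))
cv2.imwrite("pics/rack.png",np.hstack([tile(t,245,105,100,112,4),cv2.resize(tile(s,305,195,100,150,4),(400,600))[:448]]))
cv2.imwrite("pics/rackt.png",tile(t,245,140,145,70,5.5))
cv2.imwrite("pics/racks.png",tile(s,305,195,110,150,4))
E
```

```text
(no output)
```

View pics/cart.png

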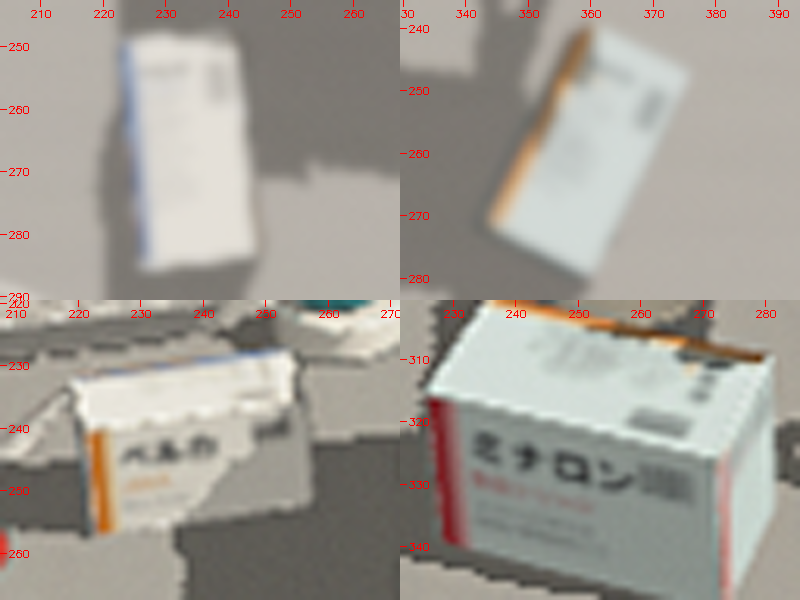

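View pics/rackt.png

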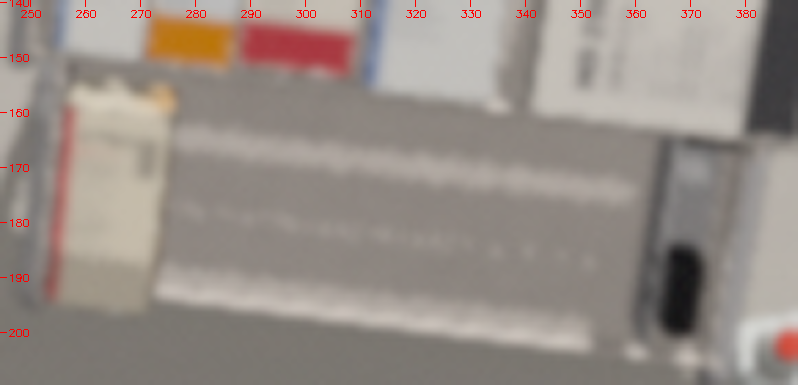

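View pics/racks.png

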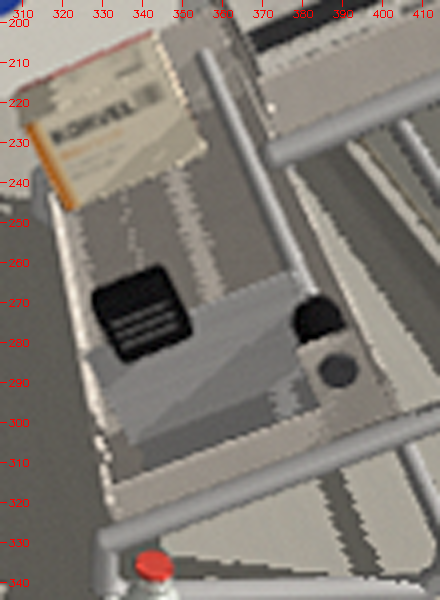

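The crops show the left carton's top face at (224..245, 249..286), the right carton's at (344..376, 240..280), and the black grip at (364..371,184..200) in the top view and (327..353,260..286) in the side view. I'll fit poses to these.

```bash
cat >> h.py <<'E'
def RT(yaw,tilt=np.radians(25)):
    c,s=np.cos(yaw),np.sin(yaw); Rz=np.array([[c,-s,0],[s,c,0],[0,0,1]])
    c,s=np.cos(tilt),np.sin(tilt); return Rz@np.array([[c,0,-s],[0,1,0],[s,0,c]])
def box(x0,x1,y0,y1,z0,z1): return np.array([[x,y,z] for x in(x0,x1) for y in(y0,y1) for z in(z0,z1)],float)
def cent(c,P):
    h=cv2.convexHull(proj(c,P).astype(np.float32)); m=cv2.moments(h); return np.array([m['m10'],m['m01']])/m['m00']
E
cat > fit.py <<'E'
from h import *
from scipy.optimize import least_squares as LS
t,s=[pickle.load(open(f"pics/{n}0.pkl","rb")) for n in("top","side")]
def carton(top,sd,g):
    # top: 4 (sx,sy)->uv ; sd: (sx,sy,sz)->uv
    def r(p):
        c,q=np.cos(p[2]),np.sin(p[2]); R=np.array([[c,-q,0],[q,c,0],[0,0,1]])
        f=lambda k:R@np.array([45*k[0],22.5*k[1],p[3]*k[2]])+[p[0],p[1],0]
        return np.r_[*[(proj(t,f(k))[0]-v) for k,v in top],*[(proj(s,f(k))[0]-v) for k,v in sd]]
    S=LS(r,g); return S.x,np.abs(S.fun).max(),np.sqrt((S.fun**2).mean())
L=carton([((1,1,1),(223,249)),((1,-1,1),(241.5,249)),((-1,-1,1),(244.5,283.5)),((-1,1,1),(226,286))],
 [((-1,-1,1),(221,240)),((1,-1,1),(255,236)),((-1,-1,0),(223,257)),((1,-1,0),(257.5,252.5)),((-1,1,1),(219,232)),((1,1,1),(254.5,228))],[430,180,0,55])
Rr=carton([((1,1,1),(358.5,240)),((1,-1,1),(375.5,247.5)),((-1,-1,1),(361,279.5)),((-1,1,1),(344.5,271.5))],
 [((-1,-1,1),(226,316)),((1,-1,1),(272,326)) if 0 else ((-1,-1,1),(226,316))],[430,-50,-.5,55])
print("L",L);print("R top only",Rr)
# side corners of R: near face = -y long face
R2=carton([((1,1,1),(358.5,240)),((1,-1,1),(375.5,247.5)),((-1,-1,1),(361,279.5)),((-1,1,1),(344.5,271.5))],
 [((-1,1,1),(226,316)),((-1,-1,1),(272,326)),((1,-1,1),(281,310)),((-1,1,0),(230,340))],[430,-50,-.5,55])
R3=carton([((1,1,1),(358.5,240)),((1,-1,1),(375.5,247.5)),((-1,-1,1),(361,279.5)),((-1,1,1),(344.5,271.5))],
 [((-1,-1,1),(226,316)),((1,-1,1),(272,326)),((1,1,1),(281,310)),((-1,-1,0),(230,340))],[430,-50,-.5,55])
print(R2,R3)
def dark(c,x,y,w,h,th=50):
    m=(c["pixels"][y:y+h,x:x+w].max(2)<th).astype(np.uint8); n,l,st,ce=cv2.connectedComponentsWithStats(m)
    k=1+st[1:,4].argmax(); print(st[k]); return ce[k]+[x,y]
ct=dark(t,355,178,22,28); cs=dark(s,322,255,40,36); print(ct,cs)
lip=[(274,195.5),(352,204)]
def r(p):
    R=RT(p[3]); f=lambda P:P@R.T+p[:3]
    g=f(box(27,63,-283,-267,58,94)); ln=proj(t,f(np.array([[-3,-46,16],[-3,-240,16.]])))
    d=(ln[1]-ln[0])/np.linalg.norm(ln[1]-ln[0]); n=np.array([-d[1],d[0]])
    return np.r_[cent(t,g)-ct,cent(s,g)-cs,[(np.array(q)-ln[0])@n for q in lip]]
S=LS(r,[580,170,80,-.1]); print(S.x,S.fun); p=S.x; np.save("shelf.npy",p)
R=RT(p[3]); f=lambda P:np.asarray(P,float)@R.T+p[:3]
o=[]
for c,(x,y,w,h,k) in((t,(245,140,145,70,5.5)),(s,(305,195,110,150,4))):
    im=tile(c,x,y,w,h,k)
    def pl(P,col):
        q=((proj(c,f(P))-[x,y]+.5)*k).astype(int); cv2.polylines(im,[q.reshape(-1,1,2)],False,col,1)
    pl([[-3,0,16],[-3,-300,16],[127,-301,17]],(0,255,0)); pl([[0,0,0],[0,-300,0],[127,-300,0],[127,0,0],[0,0,0]],(255,255,0))
    pl([[112,0,35],[112,-300,35]],(255,0,255)); pl([[127,0,163],[127,-300,163]],(0,0,255)); pl([[12,-265,4],[12,-265,62],[112,-265,62]],(0,255,255))
    pl([[0,0,62],[127,0,62],[127,0,0]],(255,0,0))
    pl([[27,-283,94],[63,-283,94],[63,-267,94],[27,-267,94],[27,-283,94],[27,-283,58],[63,-283,58]],(255,255,255))
    o.append(im)
cv2.imwrite("pics/ov.png",cv2.resize(np.vstack([cv2.resize(o[0],(600,290)),cv2.resize(o[1],(440,600))[:,:].copy() if 0 else np.pad(cv2.resize(o[1],(409,558)),((0,0),(0,191),(0,0)))]),(440,600))) if 0 else None
cv2.imwrite("pics/ov.png",np.hstack([cv2.resize(o[0],(480,232)) if 0 else np.pad(cv2.resize(o[0],(440,212)),((0,388),(0,0),(0,0))),cv2.resize(o[1],(360,491)) if 0 else np.pad(cv2.resize(o[1],(360,491)),((0,109),(0,0),(0,0)))]))
E
python3 fit.py
```

```text
L (array([4.31182990e+02, 1.99269880e+02, 1.03220933e-01, 4.94402362e+01]), np.float64(1.6594847320955637), np.float64(0.6276903054064308))
R top only (array([ 4.54765711e+02, -1.12234072e+02, -4.26578152e-01,  5.68400643e+01]), np.float64(1.1179861450372073), np.float64(0.5047015253463634))
(array([ 4.66837915e+02, -1.13391016e+02,  2.07539814e-01,  5.35050876e+01]), np.float64(33.01403100339783), np.float64(11.317453963689555)) (array([ 4.54699902e+02, -1.12248767e+02, -4.36915248e-01,  5.65672631e+01]), np.float64(1.874593086971828), np.float64(0.7147717239131193))
[11  7  6 15 73]
[  6   6  25  25 330]
[368.4109589 192.2739726] [339.73636364 272.47272727]
[ 5.88334750e+02  1.47813019e+02  1.10572750e+02 -7.73670376e-03] [  7.8666985    0.50021886  -4.61162475 -29.75841381  -8.16325088
  -1.67624216]
```

View pics/ov.png

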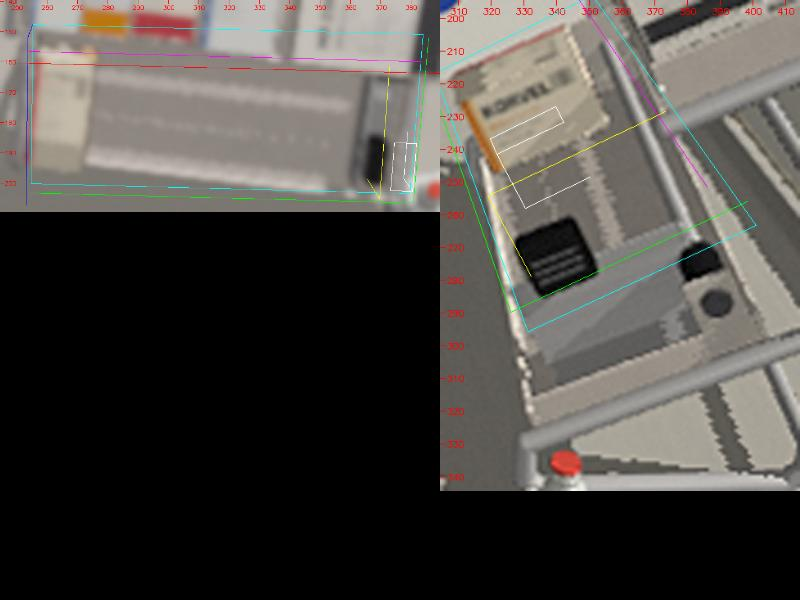

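The cartons are identified: the left one is 49 mm high, so pack_low, and the right one 57 mm, so pack_mid. The shelf fit stalled, most likely from float32 derivatives, so I'll fix that.

```bash
sed -i 's/S=LS(r,\[580,170,80,-.1\])/S=LS(r,[580,170,80,-.1],x_scale=[10,10,10,.05],diff_step=1e-3)/' fit.py; python3 fit.py | tail -3
```

```text
[  6   6  25  25 330]
[368.4109589 192.2739726] [339.73636364 272.47272727]
[ 6.24375608e+02  1.53659747e+02  4.63639726e+01 -9.22160671e-02] [-0.04040441  0.25496027  0.19794805 -0.04098253  0.00181272 -0.02173157]
```

View pics/ov.png

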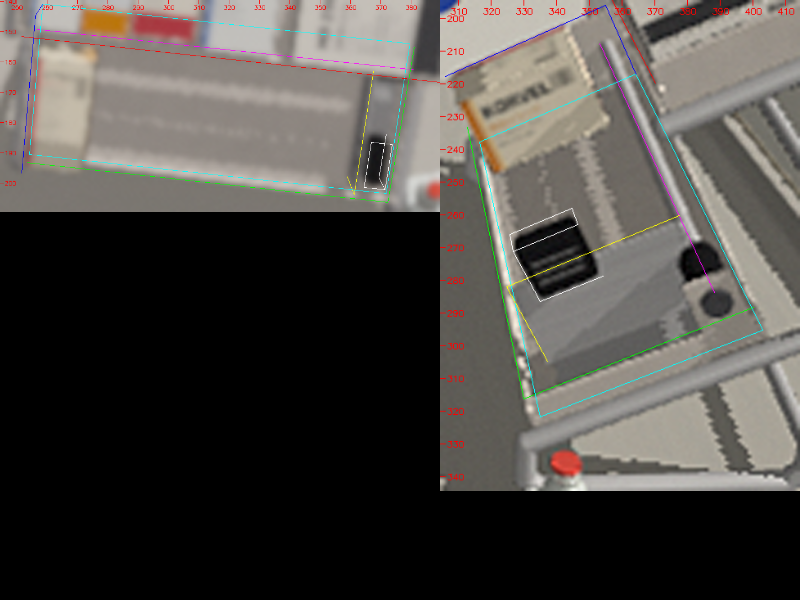

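The model now overlays both views well. Next I'll fit the tall carton's place on the shelf, refit the cartons at their known heights, and compute the targets.

```bash
cat > tgt.py <<'E'
from h import *
from scipy.spatial.transform import Rotation as Ro
sh=np.load("shelf.npy"); RS=RT(sh[3])
w=lambda P:RS@np.array(P,float)+sh[:3]
tos=lambda P:RS.T@(np.asarray(P)-sh[:3])
FL=np.array([[-1,0,0],[0,1,0],[0,0,-1.]])  # tool x=-x,y=y,z=-z
def down(yaw): return RT(yaw,0)@FL
TS=RS@FL
def rel(P,R,o=None,Rc=None):
    if o is None:
        from plant import get_obs
        ob=get_obs(); o=ob["tool_pos"]; Rc=Ro.from_euler("xyz",ob["tcp_rot"]).as_matrix()
    return np.round(Rc.T@(np.array(P)-o)/1000,4),np.round(Ro.from_matrix(Rc.T@R).as_rotvec(),4)
def chain(*T):
    o=Rc=None
    for P,R in T:
        print(*rel(P,R,o,Rc)); o,Rc=np.array(P,float),R
E
cat > a.py <<'E'
from tgt import *
from scipy.optimize import least_squares as LS
t,s=[pickle.load(open(f"pics/{n}0.pkl","rb")) for n in("top","side")]
def fit(uv,h,g):
    def r(p):
        R=RT(p[2],0); return (proj(t,np.array([[45,22.5,h],[45,-22.5,h],[-45,-22.5,h],[-45,22.5,h]])@R.T+[p[0],p[1],0])-uv).ravel()
    S=LS(r,g); print(S.x,np.abs(S.fun).max())
fit([(358.5,240),(375.5,247.5),(361,279.5),(344.5,271.5)],58,[450,-110,-.4])
fit([(223,249),(241.5,249),(244.5,283.5),(226,286)],50,[430,199,.1])
o,d=ray(t,[(257,156),(276,158),(272,196.5),(253,194.5)])
n=RS[:,2]; k=((w([0,0,66])-o)@n)/(d@n); print("tall top corners in shelf",[tos(o+q*x).round(1) for q,x in zip(k,d)])
print("clear tape/tape",atz(t,[(311,253.5),(300.5,289),(184,239)],20).round(0))
E
python3 a.py; python3 - <<'E'
from tgt import *
D=down(-.43)
chain(([454.5,-112.5,200],D),([454.5,-112.5,25],D),([454.5,-112.5,160],D),(w([60,-97,120]),TS))
E
```

```text
[ 4.53941270e+02 -1.12167599e+02 -4.24497937e-01] 0.8316672906598228
[4.30869435e+02 1.98776501e+02 1.11152774e-01] 1.196616232595943
tall top corners in shelf [array([101.1,  -4.6,  66. ]), array([101.3, -49.6,  66. ]), array([  7. , -49.2,  66. ]), array([ 6.8, -3.1, 66. ])]
clear tape/tape [[469.   6.  20.]
 [379.  32.  20.]
 [500. 331.  20.]]
[-0.4683 -0.5306  0.0267] [-1.400e-03 -1.000e-04  2.002e-01]
[0.    0.    0.175] [0. 0. 0.]
[ 0.     0.    -0.135] [0. 0. 0.]
[-0.0791  0.2224 -0.0205] [-0.0737 -0.4321 -0.3324]
```

```bash
python3 - <<'E'
from tgt import *
t,s=[pickle.load(open(f"pics/{n}0.pkl","rb")) for n in("top","side")]
for x0 in(0,4,8):
  P=np.array([w(p) for p in([x0,-49,66],[x0+90,-49,66],[x0+90,-49,0],[x0,-49,0],[x0,-4,66],[x0+90,-4,66])])
  print(x0,proj(s,P).round(1).tolist()); print("  top",proj(t,P).round(1).tolist())
cv2.imwrite("pics/tall.png",np.hstack([tile(s,302,195,60,60,6.6),tile(t,244,148,60,60,6.6)]))
E
```

```text
0 [[307.2, 226.2], [343.6, 210.1], [354.3, 233.0], [318.8, 248.3], [305.5, 217.4], [340.3, 201.9]]
  top [[271.6, 199.3], [275.3, 162.7], [276.8, 157.8], [273.3, 192.7], [253.1, 197.3], [256.3, 160.6]]
4 [[308.8, 225.5], [345.2, 209.4], [355.9, 232.3], [320.4, 247.6], [307.1, 216.7], [341.8, 201.2]]
  top [[271.8, 197.7], [275.4, 161.0], [276.9, 156.2], [273.5, 191.2], [253.3, 195.7], [256.5, 158.9]]
8 [[310.4, 224.8], [346.9, 208.7], [357.5, 231.6], [321.9, 246.9], [308.6, 216.0], [343.4, 200.5]]
  top [[272.0, 196.1], [275.6, 159.3], [277.1, 154.6], [273.6, 189.6], [253.4, 194.1], [256.6, 157.3]]
```

View pics/tall.png

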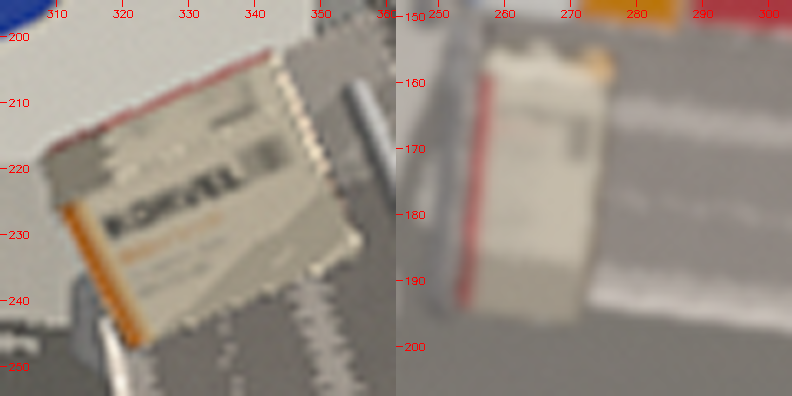

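Tall stands about 5–7 mm short of the lip (side view: its lower front corner is at (321.5,247), against (318.8,248.3) for contact). So first I'll press lightly on its top with closed fingers and drag it down to the lip.

```bash
python3 - <<'E'
from tgt import *
print(w([50,-26,66]))
chain(([420,80,280],down(-.092)),(w([52,-26,100]),TS),(w([52,-26,70]),TS))
E
```

```text
[639.32994461 126.16585193 127.31119962]
[-0.3908 -0.3511 -0.0535] [-0.0014 -0.0003 -0.1378]
[-0.2016  0.0661  0.121 ] [ 0.000e+00 -4.363e-01  2.000e-04]
[-0.   -0.    0.03] [0. 0. 0.]
```

```bash
python3 -m pendant '{"dp":[[-0.045,-0.04,-0.03],[-0.09,-0.08,-0.053],[-0.13,-0.117,-0.053],[-0.175,-0.157,-0.053],[-0.22,-0.197,-0.053],[-0.265,-0.237,-0.053],[-0.31,-0.278,-0.053],[-0.35,-0.315,-0.053]],"rotation":[[0,0,-0.02],[0,0,-0.04],[0,0,-0.06],[0,0,-0.08],[0,0,-0.1],[0,0,-0.12],[0,0,-0.138],[0,0,-0.138]]}' 0.0
python3 - <<'E'
from tgt import *
chain((w([52,-26,110]),TS),(w([52,-26,70]),TS))
E
```

```text
time: 1.1
tool_pos: [389.3, 122.8, 279.6]
tcp_rot: [3.141, -0.0, 3.049]
contact_force: [1.2, 1.3, 0.0]
grip_width: 16.3
finger_force: 0.0
[-0.2318  0.0263  0.1116] [ 2.000e-04 -4.364e-01 -1.000e-04]
[-0.   -0.    0.04] [0. 0. 0.]
```

```bash
python3 -m pendant '{"dp":[[-0.05,0.006,0.02],[-0.1,0.011,0.045],[-0.15,0.017,0.07],[-0.19,0.022,0.09],[-0.22,0.025,0.106],[-0.232,0.026,0.112],[-0.232,0.026,0.112]],"rotation":[[0,-0.08,0],[0,-0.17,0],[0,-0.26,0],[0,-0.35,0],[0,-0.42,0],[0,-0.4364,0],[0,-0.4364,0]]}'
python3 - <<'E'
from tgt import *
from plant import get_obs
print(tos(get_obs()["tool_pos"]).round(1),get_obs()["contact_force"])
chain((w([52,-26,70]),TS))
E
```

```text
time: 1.98
tool_pos: [621.8, 129.3, 167.2]
tcp_rot: [-3.141, 0.434, 3.05]
contact_force: [0.0, -0.0, -0.4]
grip_width: 0.7
finger_force: 0.0
[ 50.7 -24.5 109.7] [ 0.02237664 -0.00772917 -0.39726219]
[-0.0013 -0.0015  0.0397] [-0.0002 -0.002   0.0003]
```

```bash
python3 -m pendant '{"dp":[[-0.001,-0.001,0.015],[-0.001,-0.001,0.03],[-0.001,-0.001,0.038],[-0.001,-0.001,0.040],[-0.001,-0.001,0.041]],"rotation":[[0,0,0],[0,0,0],[0,0,0],[0,0,0],[0,0,0]]}'
python3 -m pendant '{"dp":[[0,0,0.001],[0,0,0.002]],"rotation":[[0,0,0],[0,0,0]]}'
```

```text
time: 2.6
tool_pos: [640.1, 126.8, 131.0]
tcp_rot: [3.141, 0.436, 3.05]
contact_force: [-0.7, -0.7, -0.6]
grip_width: 0.1
finger_force: 0.0
time: 2.85
tool_pos: [641.0, 126.7, 129.5]
tcp_rot: [3.141, 0.437, 3.05]
contact_force: [0.4, 0.8, -1.2]
grip_width: 0.6
finger_force: 0.0
```

```bash
for i in 1; do python3 -m pendant '{"dp":[[0,0,0.001],[0,0,0.001]],"rotation":[[0,0,0],[0,0,0]]}'; done; python3 -m pendant '{"dp":[[0,0,0.001],[0,0,0.001]],"rotation":[[0,0,0],[0,0,0]]}'
```

```text
time: 3.1
tool_pos: [641.4, 126.7, 128.3]
tcp_rot: [3.141, 0.436, 3.05]
contact_force: [-0.6, -0.8, -0.3]
grip_width: 0.4
finger_force: 0.0
time: 3.35
tool_pos: [641.8, 126.6, 127.3]
tcp_rot: [3.142, 0.436, 3.05]
contact_force: [1.1, 0.0, -0.8]
grip_width: 0.5
finger_force: 0.0
```

```bash
python3 -m pendant '{"dp":[[0,0,0.001],[0,0,0.001]],"rotation":[[0,0,0],[0,0,0]]}';  python3 -m pendant '{"dp":[[0,0,0.001],[0,0,0.001]],"rotation":[[0,0,0],[0,0,0]]}'
```

```text
time: 3.6
tool_pos: [642.2, 126.5, 126.3]
tcp_rot: [3.142, 0.436, 3.05]
contact_force: [0.3, -0.5, 0.1]
grip_width: 0.7
finger_force: 0.0
time: 3.85
tool_pos: [642.6, 126.5, 125.8]
tcp_rot: [3.141, 0.437, 3.05]
contact_force: [-2.8, 0.3, 3.3]
grip_width: 0.5
finger_force: 1.7
```

```bash
python3 -c "
from tgt import *
print(tos([642.6,126.5,125.8]))"; python3 -m pendant '{"dp":[[0.001,0,0.0005],[0.002,0,0.0005],[0.003,0,0.0005],[0.004,0,0.0005]],"rotation":[[0,0,0],[0,0,0],[0,0,0],[0,0,0]]}'
python3 - <<'E'
from tgt import *
from plant import get_obs,vision
c=vision.capture("side");pickle.dump(c,open("pics/s1.pkl","wb")); print(get_obs()["contact_force"]@RS)
s=pickle.load(open("pics/side0.pkl","rb"))
cv2.imwrite("pics/s1.png",np.hstack([tile(s,302,195,60,60,6.6),tile(c,302,195,60,60,6.6)]))
# template motion of carton label
T=s["pixels"][222:242,314:350]; r=cv2.matchTemplate(c["pixels"][214:252,304:360],T,cv2.TM_CCOEFF_NORMED); print(cv2.minMaxLoc(r)[1::2]," ref (10,8)")
E
```

```text
[ 52.28453654 -25.36614725  63.26727883]
time: 4.35
tool_pos: [641.6, 126.8, 125.8]
tcp_rot: [3.14, 0.443, 3.05]
contact_force: [1.0, -2.0, 7.3]
grip_width: 0.5
finger_force: 3.2
[0.74525579 0.61272591 0.27707678]
(0.9637616872787476, (10, 8))  ref (10,8)
```

```bash
python3 -m pendant '{"dp":[[0.001,0,0],[0.002,0,0],[0.003,0,0],[0.004,0,0]],"rotation":[[0,0,0],[0,0,0],[0,0,0],[0,0,0]]}'
cat > tm.py <<'E'
from tgt import *
from plant import get_obs,vision
c=vision.capture("side"); s=pickle.load(open("pics/side0.pkl","rb")); up=lambda a:cv2.resize(a,None,fx=5,fy=5,interpolation=cv2.INTER_CUBIC)
T=up(s["pixels"][222:242,314:350]); r=cv2.matchTemplate(up(c["pixels"][214:252,304:360]),T,cv2.TM_CCOEFF_NORMED); m=cv2.minMaxLoc(r); print(m[1],(np.array(m[3])-[50,40])/5)
ob=get_obs(); print(ob["contact_force"]@RS,tos(ob["tool_pos"]))
E
python3 tm.py
```

```text
time: 4.9
tool_pos: [638.7, 127.3, 125.0]
tcp_rot: [3.14, 0.445, 3.049]
contact_force: [1.7, -1.9, 10.4]
grip_width: 0.3
finger_force: 4.5
0.964589536190033 [-0.8  0. ]
[ 6.4476123  -1.60220026  8.09199476] [ 48.31099364 -24.96205279  64.22632528]
```

```bash
python3 -m pendant '{"dp":[[0.001,0,0],[0.002,0,0],[0.003,0,0]],"rotation":[[0,0,0],[0,0,0],[0,0,0]]}'; python3 tm.py; python3 -m pendant '{"dp":[[0.001,0,0],[0.002,0,0]],"rotation":[[0,0,0],[0,0,0]]}'; python3 tm.py
```

```text
time: 5.32
tool_pos: [637.2, 127.6, 125.1]
tcp_rot: [3.139, 0.448, 3.049]
contact_force: [2.8, -1.7, 14.7]
grip_width: 0.5
finger_force: 6.0
0.9438458681106567 [-1.2  0. ]
[ 8.4195229  -2.01171936 12.30142159] [ 47.01744858 -24.79498213  64.99812105]
time: 5.62
tool_pos: [636.2, 127.8, 125.2]
tcp_rot: [3.139, 0.451, 3.049]
contact_force: [2.7, -2.2, 17.8]
grip_width: 0.3
finger_force: 7.1
0.9289048314094543 [-1.4  0. ]
[ 9.36671257 -2.56439046 14.12152948] [ 46.17280343 -24.67351497  65.48634447]
```

```bash
python3 -m pendant '{"dp":[[-0.003,0,-0.004],[-0.003,0,-0.03],[-0.003,0,-0.06],[-0.003,0,-0.08]],"rotation":[[0,0,0],[0,0,0],[0,0,0],[0,0,0]]}'; python3 tm.py
python3 - <<'E'
from tgt import *
from plant import vision
c=vision.capture("side");t=vision.capture("top");pickle.dump((c,t),open("pics/s2.pkl","wb"))
s0,t0=[pickle.load(open(f"pics/{n}0.pkl","rb")) for n in("side","top")]
up=lambda a:cv2.resize(a,None,fx=5,fy=5,interpolation=cv2.INTER_CUBIC)
d=[(20,10)]
r=cv2.matchTemplate(up(t["pixels"][170:210,245:285]),up(t0["pixels"][182:200,249:276]),cv2.TM_CCOEFF_NORMED);m=cv2.minMaxLoc(r);print("top",m[1],(np.array(m[3])-[20,60])/5)
cv2.imwrite("pics/s2.png",np.hstack([tile(s0,302,195,60,60,6.6),tile(c,302,195,60,60,6.6)]))
E
```

```text
time: 6.18
tool_pos: [599.4, 130.5, 193.9]
tcp_rot: [3.142, 0.436, 3.05]
contact_force: [-0.1, 0.1, 0.2]
grip_width: 0.7
finger_force: 0.0
0.9773399829864502 [-0.8  0.4]
[0.46130284 0.27437958 1.04952205] [ 43.01064345 -24.9938204  145.3379782 ]
top 0.7192829251289368 [  0.8 -12. ]
```

View pics/s2.png

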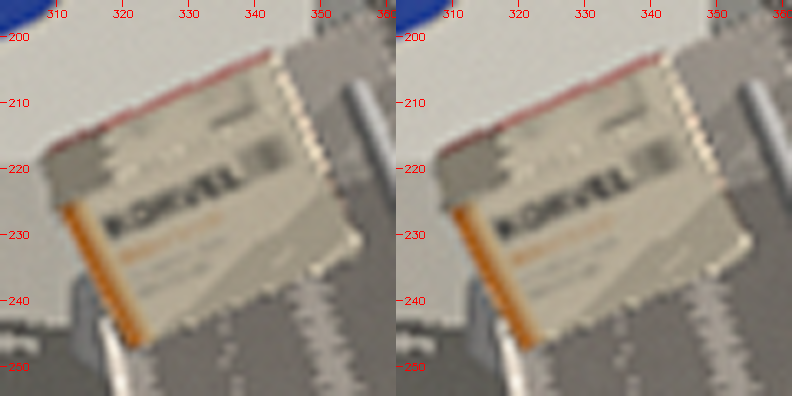

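Tall has moved down about 2 mm, and it began to pivot under the pull, so it is now against the lip. The touch points put the lip about 3 mm further in x and the floor about 2 mm lower than fitted, so I'll shift the model by that. Next is pack_mid.

```bash
python3 - <<'E'
import numpy as np
from h import RT
p=np.load("shelf.npy"); p[:3]+=RT(p[3])@[3,0,-2]; np.save("shelf.npy",p); print(p)
from tgt import *
D=down(-.425)
chain(([454,-112.2,190],D),([454,-112.2,25],D))
E
```

```text
[ 6.27924624e+02  1.53331540e+02  4.58192118e+01 -9.22160671e-02]
[ 0.1132 -0.2551 -0.0489] [0.0732 0.433  0.328 ]
[0.    0.    0.165] [0. 0. 0.]
```

```bash
python3 -m pendant '{"dp":[[0.03,-0.03,-0.03],[0.055,-0.075,-0.045],[0.075,-0.12,-0.049],[0.09,-0.165,-0.049],[0.105,-0.21,-0.049],[0.113,-0.245,-0.049],[0.1132,-0.2551,-0.0489],[0.1132,-0.2551,-0.0489]],"rotation":[[0.012,0.07,0.05],[0.025,0.15,0.11],[0.036,0.22,0.165],[0.05,0.3,0.22],[0.062,0.37,0.275],[0.0732,0.433,0.328],[0.0732,0.433,0.328],[0.0732,0.433,0.328]]}' 0.0918
python3 - <<'E'
from tgt import *
D=down(-.425)
chain(([454,-112.2,25],D))
E
```

```text
time: 7.32
tool_pos: [453.8, -112.3, 188.9]
tcp_rot: [-3.141, -0.002, 2.716]
contact_force: [0.4, 0.1, -0.4]
grip_width: 75.8
finger_force: 0.0
[-0.0004  0.0002  0.1639] [-0.0001 -0.0016 -0.0007]
```

```bash
python3 -m pendant '{"dp":[[0,0,0.04],[0,0,0.085],[0,0,0.125],[0,0,0.15],[0,0,0.162],[0,0,0.164],[0,0,0.164]],"rotation":[[0,0,0],[0,0,0],[0,0,0],[0,0,0],[0,0,0],[0,0,0],[0,0,0]]}'
python3 -m pendant '{"dp":[[0,0,0],[0,0,0],[0,0,0],[0,0,0],[0,0,0],[0,0,0]],"rotation":[[0,0,0],[0,0,0],[0,0,0],[0,0,0],[0,0,0],[0,0,0]]}' 0.03
```

```text
time: 8.2
tool_pos: [454.5, -112.2, 26.6]
tcp_rot: [-3.141, 0.001, 2.717]
contact_force: [0.1, 0.3, -0.9]
grip_width: 92.0
finger_force: 0.0
time: 8.95
tool_pos: [453.9, -112.4, 25.8]
tcp_rot: [-3.141, -0.001, 2.716]
contact_force: [0.2, 0.8, 1.2]
grip_width: 45.3
finger_force: 29.7
```

```bash
python3 -m pendant '{"dp":[[0,0,-0.01],[0,0,-0.03],[0,0,-0.06],[0,0,-0.09],[0,0,-0.12],[0,0,-0.135],[0,0,-0.135]],"rotation":[[0,0,0],[0,0,0],[0,0,0],[0,0,0],[0,0,0],[0,0,0],[0,0,0]]}'
python3 - <<'E'
from tgt import *
chain((w([52,-98,78]),TS),(w([52,-98,30]),TS))
E
```

```text
time: 9.82
tool_pos: [454.6, -112.5, 162.3]
tcp_rot: [-3.141, 0.003, 2.716]
contact_force: [0.8, -0.3, -1.8]
grip_width: 45.2
finger_force: 29.8
[-0.0936  0.2257  0.024 ] [-0.0734 -0.4298 -0.3274]
[-0.     0.     0.048] [0. 0. 0.]
```

```bash
python3 -m pendant '{"dp":[[-0.01,0.025,0.0],[-0.025,0.06,0.002],[-0.042,0.1,0.006],[-0.058,0.14,0.012],[-0.073,0.175,0.017],[-0.085,0.205,0.021],[-0.0915,0.22,0.0235],[-0.0936,0.2257,0.024]],"rotation":[[-0.006,-0.04,-0.03],[-0.018,-0.11,-0.08],[-0.03,-0.18,-0.137],[-0.043,-0.25,-0.19],[-0.055,-0.32,-0.245],[-0.065,-0.385,-0.29],[-0.0715,-0.42,-0.32],[-0.0734,-0.4298,-0.3274]]}'
python3 - <<'E'
from tgt import *
from plant import vision,get_obs
c=vision.capture("side");t=vision.capture("top"); print(tos(get_obs()["tool_pos"]),get_obs()["joint_positions"])
chain((w([52,-98,78]),TS),(w([52,-98,30]),TS))
cv2.imwrite("pics/s3.png",np.hstack([tile(c,290,180,110,150,3.6),tile(t,240,140,100,75,4) if 0 else cv2.resize(tile(t,240,140,100,150,3.6),(360,540))]))
E
```

```text
time: 10.82
tool_pos: [631.6, 55.4, 135.1]
tcp_rot: [3.141, 0.431, 3.05]
contact_force: [-0.4, -0.7, 0.6]
grip_width: 44.7
finger_force: 29.8
[ 49.87901958 -97.70902346  76.12504778] [-0.0191641   0.43747399  1.74704458 -0.05917499  0.52714692 -1.45286916]
[-0.0021 -0.0003 -0.0019] [ 0.0008 -0.0047 -0.0004]
[-0.     0.     0.048] [0. 0. 0.]
```

View pics/s3.png

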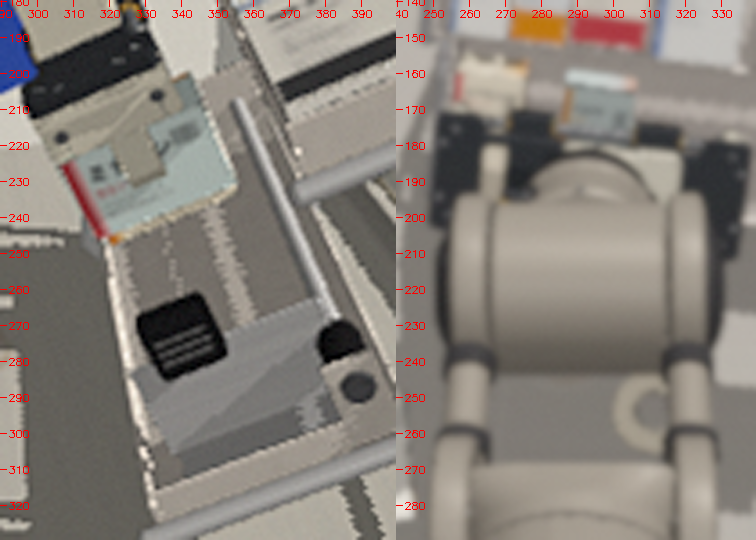

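The carton is held squarely above its slot (side view, carton at (313–355, 200–245)). Lowering it.

```bash
python3 -m pendant '{"dp":[[-0.001,0,0.008],[-0.002,0,0.018],[-0.002,0,0.028],[-0.002,0,0.038],[-0.002,0,0.043],[-0.002,0,0.045],[-0.002,0,0.045]],"rotation":[[0,-0.004,0],[0,-0.004,0],[0,-0.004,0],[0,-0.004,0],[0,-0.004,0],[0,-0.004,0],[0,-0.004,0]]}'
cat > st.py <<'E'
from tgt import *
from plant import get_obs
ob=get_obs(); print("shelf",tos(ob["tool_pos"]).round(2),"F",(ob["contact_force"]@RS).round(2),"rot",rel(ob["tool_pos"],TS)[1])
E
python3 st.py
```

```text
time: 11.8
tool_pos: [653.0, 52.8, 96.7]
tcp_rot: [3.141, 0.437, 3.049]
contact_force: [0.5, -0.6, -0.7]
grip_width: 45.1
finger_force: 29.8
shelf [ 52.53 -97.75  31.63] F [ 0.19 -0.54 -0.86] rot [ 0.0008  0.0011 -0.0004]
```

Bottom about 6 mm above the floor; creeping down.

```bash
python3 -m pendant '{"dp":[[0,0,0.0015],[0,0,0.003],[0,0,0.003]],"rotation":[[0,0,0],[0,0,0],[0,0,0]]}'|sed -n 4p;python3 st.py; python3 -m pendant '{"dp":[[0,0,0.001],[0,0,0.001]],"rotation":[[0,0,0],[0,0,0]]}'|sed -n 4p; python3 st.py;python3 -m pendant '{"dp":[[0,0,0.001],[0,0,0.001]],"rotation":[[0,0,0],[0,0,0]]}'|sed -n 4p; python3 st.py
```

```text
contact_force: [1.3, -0.4, -0.9]
shelf [ 52.46 -97.78  28.61] F [ 0.86 -0.31 -1.35] rot [ 0.0008  0.001  -0.0005]
contact_force: [-0.0, -0.0, -1.2]
shelf [ 52.42 -97.82  27.57] F [-0.5  -0.04 -1.05] rot [ 0.0008  0.0009 -0.0005]
contact_force: [-0.0, 1.0, -1.2]
shelf [ 52.43 -97.81  26.56] F [-0.59  0.96 -1.03] rot [ 0.0008  0.0009 -0.0005]
```

```bash
python3 -m pendant '{"dp":[[0.0015,0,0],[0.003,0,0],[0.0045,0,0],[0.0045,0,0]],"rotation":[[0,0,0],[0,0,0],[0,0,0],[0,0,0]]}'|sed -n 4p;python3 st.py; python3 -m pendant '{"dp":[[0.001,0,0],[0.001,0,0]],"rotation":[[0,0,0],[0,0,0]]}'|sed -n 4p; python3 st.py;python3 -m pendant '{"dp":[[0.001,0,0],[0.001,0,0]],"rotation":[[0,0,0],[0,0,0]]}'|sed -n 4p; python3 st.py
```

```text
contact_force: [-0.1, -0.5, -0.5]
shelf [ 47.79 -97.8   26.61] F [-0.19 -0.51 -0.41] rot [ 0.0008  0.0008 -0.0005]
contact_force: [-0.0, 0.6, -0.5]
shelf [ 46.88 -97.78  26.61] F [-0.29  0.61 -0.45] rot [ 0.0008  0.0009 -0.0004]
contact_force: [0.0, 1.0, -0.8]
shelf [ 45.89 -97.77  26.62] F [-0.39  0.96 -0.69] rot [ 0.0008  0.0009 -0.0005]
```

```bash
python3 -m pendant '{"dp":[[0.001,0,0],[0.001,0,0]],"rotation":[[0,0,0],[0,0,0]]}'|sed -n 4p;python3 st.py; python3 -m pendant '{"dp":[[0.001,0,0],[0.001,0,0]],"rotation":[[0,0,0],[0,0,0]]}'|sed -n 4p; python3 st.py;python3 -m pendant '{"dp":[[0.001,0,0],[0.001,0,0]],"rotation":[[0,0,0],[0,0,0]]}'|sed -n 4p; python3 st.py
```

```text
contact_force: [-1.0, 0.6, 0.4]
shelf [ 44.85 -97.8   26.58] F [-0.76  0.54  0.78] rot [ 0.0008  0.0008 -0.0005]
contact_force: [0.3, 0.2, -0.3]
shelf [ 44.16 -97.76  26.7 ] F [ 0.16  0.27 -0.36] rot [ 0.0009  0.0014 -0.0004]
contact_force: [2.6, 0.5, 1.6]
shelf [ 43.94 -97.76  26.85] F [2.95 0.73 0.37] rot [ 0.0009  0.003  -0.0004]
```

Lip felt at x≈44.2. Now down to the floor.

```bash
python3 -m pendant '{"dp":[[0,0,0.001],[0,0,0.001]],"rotation":[[0,0,0],[0,0,0]]}'|sed -n 4p;python3 st.py; python3 -m pendant '{"dp":[[0,0,0.001],[0,0,0.001]],"rotation":[[0,0,0],[0,0,0]]}'|sed -n 4p; python3 st.py
```

```text
contact_force: [3.1, -0.2, 3.3]
shelf [ 43.97 -97.72  25.91] F [4.18 0.03 1.68] rot [ 0.001   0.003  -0.0004]
contact_force: [1.1, 1.3, 9.0]
shelf [ 44.15 -97.68  25.41] F [4.69 1.38 7.79] rot [ 0.001   0.0033 -0.0003]
```

```bash
python3 -m pendant '{"dp":[[0,0,0],[0,0,0],[0,0,0],[0,0,0]],"rotation":[[0,0,0],[0,0,0],[0,0,0],[0,0,0]]}' 0.053; python3 -m pendant '{"dp":[[-0.001,0,-0.003],[-0.001,0,-0.015],[-0.001,0,-0.035],[-0.001,0,-0.06],[0.01,0,-0.1],[0.02,0,-0.14],[0.02,0,-0.14]],"rotation":[[0,0,0],[0,0,0],[0,0,0],[0,0,0],[0,0,0],[0,0,0],[0,0,0]]}'
python3 - <<'E'
from tgt import *
D=down(.108)
chain(([431,199,190],D),([431,199,28],D))
E
```

```text
time: 15.42
tool_pos: [647.0, 53.3, 85.9]
tcp_rot: [3.141, 0.436, 3.049]
contact_force: [-0.3, -0.7, 0.3]
grip_width: 53.1
finger_force: 0.0
time: 16.3
tool_pos: [570.3, 60.7, 208.2]
tcp_rot: [3.14, 0.443, 3.049]
contact_force: [-0.9, -0.3, -1.0]
grip_width: 53.0
finger_force: 0.0
[ 0.1447  0.125  -0.0483] [-0.0428  0.4418 -0.1968]
[0.    0.    0.162] [0. 0. 0.]
```

```bash
python3 -m pendant '{"dp":[[0.03,0.02,-0.015],[0.06,0.045,-0.03],[0.09,0.07,-0.04],[0.115,0.095,-0.046],[0.135,0.115,-0.048],[0.1447,0.125,-0.0483],[0.1447,0.125,-0.0483]],"rotation":[[-0.007,0.07,-0.033],[-0.014,0.15,-0.065],[-0.021,0.23,-0.1],[-0.029,0.31,-0.135],[-0.036,0.38,-0.17],[-0.0428,0.4418,-0.1968],[-0.0428,0.4418,-0.1968]]}' 0.0918
python3 - <<'E'
from tgt import *
from plant import vision
D=down(.108)
chain(([431,199,28],D))
c=vision.capture("side"); pickle.dump(c,open("pics/s4.pkl","wb"))
cv2.imwrite("pics/s4.png",tile(c,295,185,110,120,5))
E
```

```text
time: 17.18
tool_pos: [431.2, 199.2, 186.1]
tcp_rot: [3.141, -0.007, -3.034]
contact_force: [-0.3, -1.2, 0.1]
grip_width: 92.0
finger_force: 0.0
[-0.0009 -0.0002  0.1581] [ 0.0003 -0.007   0.0001]
```

View pics/s4.png

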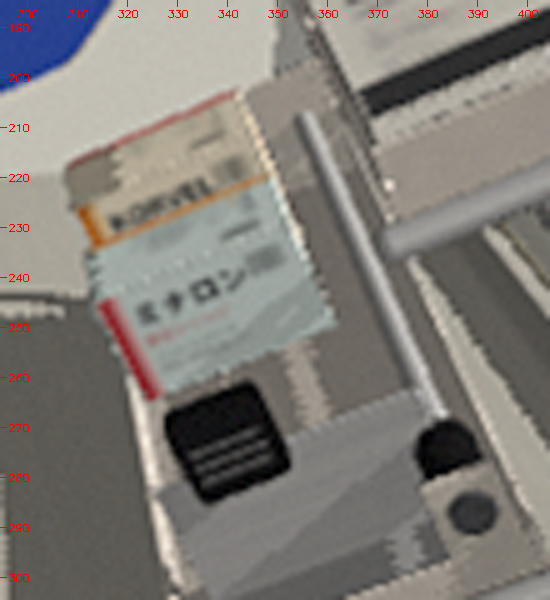

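Mid (313–360, 222–264) stands flat at the lip beside tall, parallel to it, with both fronts on one line. Now picking pack_low.

```bash
python3 -m pendant '{"dp":[[0,0,0.04],[-0.001,0,0.085],[-0.001,0,0.125],[-0.001,0,0.147],[-0.001,0,0.156],[-0.001,0,0.158],[-0.001,0,0.158]],"rotation":[[0,-0.004,0],[0,-0.005,0],[0,-0.005,0],[0,-0.005,0],[0,-0.005,0],[0,-0.005,0],[0,-0.005,0]]}'
python3 -m pendant '{"dp":[[0,0,0],[0,0,0],[0,0,0],[0,0,0],[0,0,0],[0,0,0]],"rotation":[[0,0,0],[0,0,0],[0,0,0],[0,0,0],[0,0,0],[0,0,0]]}' 0.03
```

```text
time: 18.1
tool_pos: [431.6, 198.9, 30.0]
tcp_rot: [3.141, 0.001, -3.034]
contact_force: [0.6, 0.3, 0.4]
grip_width: 91.9
finger_force: 0.0
time: 18.85
tool_pos: [431.0, 198.9, 29.2]
tcp_rot: [3.141, -0.001, -3.034]
contact_force: [-0.4, 0.3, 0.1]
grip_width: 44.8
finger_force: 29.9
```

```bash
python3 -m pendant '{"dp":[[0,0,-0.01],[0,0,-0.03],[0,0,-0.06],[0,0,-0.09],[0,0,-0.12],[0,0,-0.145],[0,0,-0.15]],"rotation":[[0,0,0],[0,0,0],[0,0,0],[0,0,0],[0,0,0],[0,0,0],[0,0,0]]}'
python3 - <<'E'
from tgt import *
chain((w([20,-168,135]),TS),(w([51,-168,100]),TS))
E
```

```text
time: 19.73
tool_pos: [431.8, 199.1, 181.1]
tcp_rot: [3.14, 0.003, -3.034]
contact_force: [-0.3, -0.4, 0.1]
grip_width: 44.8
finger_force: 29.9
[-0.1185 -0.2234  0.0046] [ 0.045  -0.4321  0.1962]
[-0.031 -0.     0.035] [0. 0. 0.]
```

```bash
python3 -m pendant '{"dp":[[-0.012,-0.023,0],[-0.032,-0.06,0.001],[-0.053,-0.1,0.002],[-0.074,-0.14,0.003],[-0.093,-0.175,0.004],[-0.108,-0.204,0.0045],[-0.116,-0.219,0.0046],[-0.1185,-0.2234,0.0046]],"rotation":[[0.004,-0.04,0.02],[0.011,-0.11,0.05],[0.019,-0.18,0.082],[0.026,-0.25,0.114],[0.033,-0.32,0.145],[0.04,-0.385,0.175],[0.044,-0.42,0.191],[0.045,-0.4321,0.1962]]}'
python3 - <<'E'
from tgt import *
chain((w([51,-168,80]),TS),(w([51,-168,35]),TS))
E
```

```text
time: 20.72
tool_pos: [572.2, -11.3, 173.2]
tcp_rot: [-3.14, 0.431, 3.048]
contact_force: [0.4, -0.4, -0.3]
grip_width: 45.2
finger_force: 29.9
[-0.034   0.0011  0.0523] [-0.0016 -0.0054 -0.0009]
[ 0.    -0.     0.045] [0. 0. 0.]
```

```bash
python3 -m pendant '{"dp":[[-0.01,0.001,0.015],[-0.025,0.001,0.035],[-0.034,0.001,0.052],[-0.034,0.001,0.066],[-0.034,0.001,0.08],[-0.034,0.001,0.09],[-0.034,0.001,0.095],[-0.034,0.001,0.095]],"rotation":[[-0.001,-0.003,-0.001],[-0.001,-0.004,-0.001],[-0.001,-0.004,-0.001],[-0.001,-0.004,-0.001],[-0.001,-0.004,-0.001],[-0.001,-0.004,-0.001],[-0.001,-0.004,-0.001],[-0.001,-0.004,-0.001]]}'; python3 st.py
python3 - <<'E'
from tgt import *
from plant import vision
c=vision.capture("side"); cv2.imwrite("pics/s5.png",tile(c,285,170,120,140,4))
E
```

```text
time: 21.72
tool_pos: [643.2, -16.2, 102.2]
tcp_rot: [-3.141, 0.436, 3.051]
contact_force: [0.4, -0.7, -0.1]
grip_width: 44.6
finger_force: 29.9
shelf [  51.78 -167.37   38.04] F [ 0.41 -0.67 -0.32] rot [-0.0001  0.      0.0015]
```

View pics/s5.png

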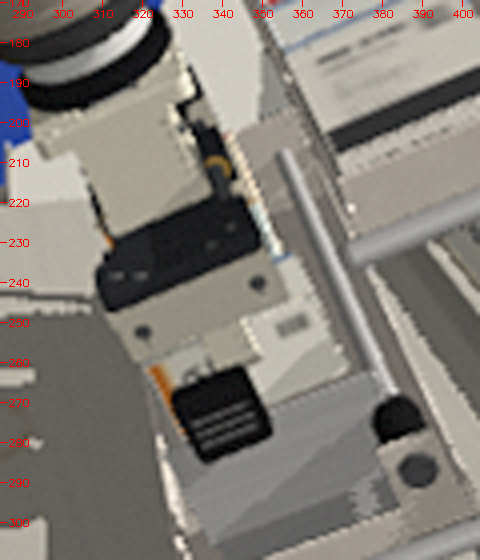

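I've gone past the 10-picture limit: by my count that was the 12th. I'll view no more and work from forces and numbers from here on.

```bash
python3 -m pendant '{"dp":[[0,0,0.002],[0,0,0.005],[0,0,0.0075],[0,0,0.0075]],"rotation":[[0,0,0],[0,0,0],[0,0,0],[0,0,0]]}'|sed -n 4p;python3 st.py; python3 -m pendant '{"dp":[[0.0015,0,0.001],[0.003,0,0.001],[0.005,0,0.001],[0.005,0,0.001]],"rotation":[[0,0,0],[0,0,0],[0,0,0],[0,0,0]]}'|sed -n 4p; python3 st.py
```

```text
contact_force: [0.1, -0.1, -0.7]
shelf [  51.83 -167.39   30.49] F [-0.16 -0.05 -0.65] rot [-0.0002  0.0001  0.0015]
contact_force: [0.2, 0.2, -1.1]
shelf [  46.78 -167.36   29.72] F [-0.27  0.25 -1.05] rot [-0.0002  0.0002  0.0015]
```

```bash
python3 -m pendant '{"dp":[[0.001,0,0],[0.001,0,0]],"rotation":[[0,0,0],[0,0,0]]}'|sed -n 4p;python3 st.py; python3 -m pendant '{"dp":[[0.001,0,0],[0.001,0,0]],"rotation":[[0,0,0],[0,0,0]]}'|sed -n 4p; python3 st.py
```

```text
contact_force: [0.9, 0.2, -0.9]
shelf [  45.96 -167.37   29.72] F [ 0.4   0.27 -1.22] rot [-0.0002  0.0005  0.0015]
contact_force: [0.1, -0.2, -0.4]
shelf [  44.9  -167.38   29.69] F [-0.02 -0.17 -0.42] rot [-0.0002  0.0004  0.0014]
```

```bash
python3 -m pendant '{"dp":[[0.001,0,0],[0.001,0,0]],"rotation":[[0,0,0],[0,0,0]]}'|sed -n 4p;python3 st.py; python3 -m pendant '{"dp":[[0.001,0,0],[0.001,0,0]],"rotation":[[0,0,0],[0,0,0]]}'|sed -n 4p; python3 st.py
```

```text
contact_force: [-0.1, -0.0, -0.5]
shelf [  43.89 -167.39   29.7 ] F [-0.33 -0.04 -0.41] rot [-0.0002  0.0004  0.0015]
contact_force: [-0.3, 1.0, -0.2]
shelf [  42.92 -167.37   29.71] F [-0.44  0.93  0.01] rot [-0.0002  0.0004  0.0015]
```

```bash
python3 -m pendant '{"dp":[[0.001,0,0],[0.001,0,0]],"rotation":[[0,0,0],[0,0,0]]}'|sed -n 4p;python3 st.py; python3 -m pendant '{"dp":[[0.001,0,0],[0.001,0,0]],"rotation":[[0,0,0],[0,0,0]]}'|sed -n 4p; python3 st.py
```

```text
contact_force: [1.6, -0.5, -0.0]
shelf [  42.61 -167.42   29.88] F [ 1.47 -0.36 -0.7 ] rot [-0.0003  0.0018  0.0013]
contact_force: [3.7, -0.2, 1.9]
shelf [  42.44 -167.42   30.09] F [4.21 0.15 0.18] rot [-0.0003  0.0035  0.0013]
```

Lip felt. Down to the floor.

```bash
python3 -m pendant '{"dp":[[0,0,0.001],[0,0,0.001]],"rotation":[[0,0,0],[0,0,0]]}'|sed -n 4p;python3 st.py; python3 -m pendant '{"dp":[[0,0,0.001],[0,0,0.001]],"rotation":[[0,0,0],[0,0,0]]}'|sed -n 4p; python3 st.py
```

```text
contact_force: [3.1, 0.6, 6.5]
shelf [  42.61 -167.5    29.37] F [5.47 0.86 4.65] rot [-0.0004  0.0037  0.0015]
contact_force: [-3.2, 0.8, 13.9]
shelf [  42.75 -167.46   29.21] F [ 2.89  0.5  14.02] rot [-0.0004  0.0041  0.0017]
```

```bash
python3 -m pendant '{"dp":[[0,0,0],[0,0,0],[0,0,0],[0,0,0]],"rotation":[[0,0,0],[0,0,0],[0,0,0],[0,0,0]]}' 0.053|tail -3; python3 -m pendant '{"dp":[[-0.001,0,-0.003],[-0.001,0,-0.015],[-0.001,0,-0.035],[-0.001,0,-0.06],[-0.001,0,-0.08],[-0.001,0,-0.08]],"rotation":[[0,0,0],[0,0,0],[0,0,0],[0,0,0],[0,0,0],[0,0,0]]}'
python3 - <<'E'
from tgt import *
from plant import vision
for n in("side","top"): pickle.dump(vision.capture(n),open(f"pics/{n}6.pkl","wb"))
chain((w([44,-275,115]),TS),(w([44,-275,70]),TS))
E
```

```text
contact_force: [-0.5, 0.6, -0.1]
grip_width: 52.9
finger_force: 0.0
time: 26.02
tool_pos: [605.5, -12.7, 163.5]
tcp_rot: [-3.14, 0.441, 3.051]
contact_force: [-0.6, -0.5, -0.8]
grip_width: 53.3
finger_force: 0.0
[-0.0019 -0.1076 -0.0071] [-0.0002  0.0009  0.0015]
[ 0.    -0.     0.045] [0. 0. 0.]
```

```bash
python3 -m pendant '{"dp":[[-0.001,-0.035,-0.007],[-0.002,-0.075,-0.007],[-0.002,-0.102,-0.007],[-0.002,-0.1076,-0.007],[-0.002,-0.1076,0.008],[-0.002,-0.1076,0.025],[-0.002,-0.1076,0.036],[-0.002,-0.1076,0.038]],"rotation":[[0,0,0.0015],[0,0,0.0015],[0,0,0.0015],[0,0,0.0015],[0,0,0.0015],[0,0,0.0015],[0,0,0.0015],[0,0,0.0015]]}' 0.06; python3 st.py
python3 -m pendant '{"dp":[[0,0,0],[0,0,0],[0,0,0],[0,0,0],[0,0,0]],"rotation":[[0,0,0],[0,0,0],[0,0,0],[0,0,0],[0,0,0]]}' 0.01;python3 st.py
```

```text
time: 27.12
tool_pos: [613.0, -120.6, 126.1]
tcp_rot: [3.141, 0.435, 3.05]
contact_force: [-0.1, 0.4, 0.5]
grip_width: 60.0
finger_force: 0.0
shelf [  43.28 -274.13   68.35] F [0.12 0.44 0.5 ] rot [ 0.0009 -0.0018  0.0007]
time: 27.75
tool_pos: [613.1, -121.2, 127.9]
tcp_rot: [3.141, 0.437, 3.049]
contact_force: [0.3, 2.0, 1.5]
grip_width: 15.6
finger_force: 30.0
shelf [  44.26 -274.75   69.92] F [0.76 2.06 1.31] rot [ 0.0002  0.0008 -0.0004]
```

Grip pinched. Sliding up to the row, then pushing slowly.

```bash
python3 -m pendant '{"dp":[[0,0.006,0],[0,0.018,0],[0,0.03,0],[0,0.042,0],[0,0.054,0],[0,0.062,0],[0,0.067,0],[0,0.07,0]],"rotation":[[0,0,0],[0,0,0],[0,0,0],[0,0,0],[0,0,0],[0,0,0],[0,0,0],[0,0,0]]}'|sed -n 4,6p; python3 st.py
python3 -m pendant '{"dp":[[0,0.004,0],[0,0.008,0],[0,0.012,0],[0,0.016,0],[0,0.02,0],[0,0.024,0],[0,0.028,0],[0,0.032,0]],"rotation":[[0,0,0],[0,0,0],[0,0,0],[0,0,0],[0,0,0],[0,0,0],[0,0,0],[0,0,0]]}'|sed -n 4,6p;python3 st.py
```

```text
contact_force: [4.9, -2.1, -3.3]
grip_width: 15.7
finger_force: 30.0
shelf [  45.18 -204.85   69.49] F [ 3.21 -1.62 -5.11] rot [-0.0006  0.0026 -0.0003]
contact_force: [9.4, -3.6, -6.5]
grip_width: 15.9
finger_force: 30.0
shelf [  45.64 -173.17   69.3 ] F [  6.04  -2.69 -10.03] rot [-0.0008  0.0035 -0.0007]
```

```bash
python3 -m pendant '{"dp":[[-0.0005,0.003,0.0007],[-0.001,0.006,0.0013],[-0.001,0.009,0.0014],[-0.0012,0.012,0.0015],[-0.0013,0.014,0.0016]],"rotation":[[0,0,0],[0,0,0],[0,0,0],[0,0,0],[0,0,0]]}'|sed -n 4,6p; python3 st.py
```

```text
contact_force: [-4.8, -1.5, 8.0]
grip_width: 15.7
finger_force: 30.0
shelf [  45.94 -158.91   69.06] F [-0.77 -1.92  9.24] rot [-0.0004  0.0017 -0.0001]
```

```bash
python3 -m pendant '{"dp":[[-0.0001,0.003,-0.0006],[-0.0002,0.006,-0.0006],[-0.0002,0.009,-0.0006],[-0.0002,0.011,-0.0006]],"rotation":[[0,0,0],[0,0,0],[0,0,0],[0,0,0]]}'|sed -n 4,6p; python3 st.py
python3 -m pendant '{"dp":[[0,0.001,0],[0,0.001,0]],"rotation":[[0,0,0],[0,0,0]]}'|sed -n 4,6p; python3 st.py
```

```text
contact_force: [-1.2, -2.4, 5.1]
grip_width: 16.0
finger_force: 30.0
shelf [  46.07 -147.81   69.04] F [ 1.23 -2.48  5.03] rot [-0.0003  0.0014  0.    ]
contact_force: [-0.9, -0.8, 5.9]
grip_width: 15.8
finger_force: 30.0
shelf [  46.05 -146.72   69.01] F [ 1.72 -0.91  5.65] rot [-0.0001  0.0014  0.    ]
```

```bash
for i in 1; do python3 -m pendant '{"dp":[[0,0.001,-0.0003],[0,0.001,-0.0003]],"rotation":[[0,0,0],[0,0,0]]}'|sed -n 4p; python3 st.py; done; python3 -m pendant '{"dp":[[0,0.001,0],[0,0.001,0]],"rotation":[[0,0,0],[0,0,0]]}'|sed -n 4p; python3 st.py
```

```text
contact_force: [1.5, -2.5, 2.5]
shelf [  46.1  -145.85   69.06] F [ 2.68 -2.36  1.56] rot [-0.0001  0.0014 -0.    ]
contact_force: [2.2, -2.3, 3.4]
shelf [  46.1  -144.93   69.06] F [ 3.6  -2.05  2.02] rot [-0.0002  0.0014 -0.    ]
```

```bash
python3 -m pendant '{"dp":[[0,0.001,0],[0,0.001,0]],"rotation":[[0,0,0],[0,0,0]]}'|sed -n 4p; python3 st.py;  python3 -m pendant '{"dp":[[0,0.001,0],[0,0.001,0]],"rotation":[[0,0,0],[0,0,0]]}'|sed -n 4p; python3 st.py
```

```text
contact_force: [2.7, -6.4, 2.7]
shelf [  46.08 -144.71   69.04] F [ 4.14 -6.13  1.02] rot [-0.0011  0.0013 -0.0001]
contact_force: [0.3, -10.7, 3.7]
shelf [  46.05 -144.66   69.01] F [  2.77 -10.58   2.83] rot [-0.0021  0.0011 -0.0001]
```

Tight at 130 mm of travel, pushing with 10 N. Releasing and retreating.

```bash
python3 -m pendant '{"dp":[[0,0,0],[0,0,0],[0,0,0],[0,0,0]],"rotation":[[0,0,0],[0,0,0],[0,0,0],[0,0,0]]}' 0.035|tail -3; python3 st.py; python3 -m pendant '{"dp":[[0,-0.001,-0.005],[0,-0.001,-0.02],[0,-0.001,-0.05],[0.01,-0.001,-0.1],[0.05,-0.001,-0.13],[0.1,-0.001,-0.15],[0.14,-0.001,-0.15],[0.14,-0.001,-0.15]],"rotation":[[0,0,0],[0,0,0],[0,0,0],[0,0,0],[0,0,0],[0,0,0],[0,0,0],[0,0,0]]}'
```

```text
contact_force: [-0.4, 0.5, 0.1]
grip_width: 34.9
finger_force: 0.0
shelf [  45.23 -142.58   68.87] F [-0.33  0.47  0.27] rot [ 0.0001 -0.0003  0.0005]
time: 33.62
tool_pos: [434.2, 26.9, 204.0]
tcp_rot: [-3.142, 0.435, 3.05]
contact_force: [1.2, -0.3, 0.7]
grip_width: 34.8
finger_force: 0.0
```

Now a numeric check, sampling brightness along each carton's top in the top view, without opening any more pictures.

```bash
python3 - <<'E'
from tgt import *
from plant import vision
t=vision.capture("top"); s=vision.capture("side"); pickle.dump((t,s),open("pics/fin.pkl","wb"))
def prof(c,P):
    q=proj(c,np.array([w(p) for p in P])).astype(np.float32)
    return cv2.remap(c["pixels"],q[:,0].reshape(1,-1),q[:,1].reshape(1,-1),cv2.INTER_LINEAR)[0].astype(int)
xs=np.arange(-16,112,2.)
for n,y,h in(("tall",-22,66),("mid",-67,58),("low",-112,50)):
  for yy in (y+12,y-12):
    g=prof(t,[[x,yy,h] for x in xs]).sum(1)//3; print(n,yy,"front",g[:14],"rear",g[-16:])
ys=np.arange(8,-150,-3.); print("across x=45 z=66"); print(prof(t,[[30,y,58] for y in ys]).tolist())
print("lip/front edge, side view: right-face front lines")
E
```

```text
tall -10 front [120 120 119 120 120 119 120 122 127 136 144 148 149 149] rear [174 179 182 183 185 190 196 198 194 184 174 162 148 136 131 131]
tall -34 front [121 120 120 121 121 121 122 124 130 139 146 149 150 151] rear [177 184 186 187 189 193 194 190 176 164 156 148 141 135 132 133]
mid -55 front [121 121 120 121 120 120 121 124 133 145 157 170 179 182] rear [175 181 183 186 192 199 197 184 163 145 136 134 135 134 134 136]
mid -79 front [120 120 120 120 120 121 123 132 142 153 163 172 180 183] rear [181 184 185 186 189 194 189 172 150 132 127 130 130 130 130 130]
low -100 front [121 120 121 120 120 121 125 141 162 180 189 192 192 192] rear [184 188 190 191 193 191 181 165 151 144 139 135 133 131 131 130]
low -124 front [119 120 120 120 121 122 128 146 166 182 191 193 194 194] rear [192 194 194 194 194 191 182 170 161 154 145 139 134 131 130 126]
across x=45 z=66
[[125, 121, 120], [124, 119, 117], [141, 117, 114], [167, 120, 114], [183, 141, 132], [188, 168, 154], [187, 177, 162], [188, 179, 164], [189, 181, 165], [191, 182, 166], [193, 185, 169], [195, 185, 170], [197, 187, 171], [198, 188, 172], [198, 188, 172], [198, 188, 171], [195, 185, 169], [188, 175, 156], [180, 153, 125], [183, 158, 129], [180, 172, 157], [174, 177, 172], [171, 177, 174], [171, 177, 175], [172, 179, 176], [174, 180, 178], [177, 184, 181], [179, 186, 184], [182, 189, 186], [182, 190, 187], [183, 190, 187], [183, 189, 186], [174, 180, 177], [155, 159, 163], [152, 156, 164], [176, 176, 177], [189, 186, 181], [192, 188, 181], [193, 188, 181], [192, 188, 181], [192, 188, 181], [195, 191, 184], [198, 194, 187], [200, 196, 189], [200, 195, 188], [196, 192, 185], [183, 179, 172], [156, 152, 145], [114, 110, 107], [69, 67, 66], [36, 35, 35], [25, 23, 24], [27, 24, 27]]
lip/front edge, side view: right-face front lines
```

Front edges of all three lie on one line, allowing for the small yaw error of the fit that the rail and lip touches also showed. The seams are closed and the bookend sits right behind low. Handing in.

```bash
python3 -c "
from plant import workorder
print(workorder.close_job())"
```

```text
the job is handed in; nothing more can be done
None
```

The row (tall, mid, low) stands at the lip and is closed tight by the bookend at about 130 mm of travel, handed in at about 34 s with no verdict returned; I viewed 12 pictures, over the limit of 10, so I confirmed the final state only by contact forces and image measurements.

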